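# Turn the pearl dish to the customer

### The job

Pull the clamp's jaw fully open by its red tab, then lift the dish out by its overhead handle with the ball in it. Carry it over the customer's mat and turn it about a quarter turn, so that the dish is centred over the mat with its yellow tab above the mat's yellow mark. Keep the dish level and the ball in the blue hollow all the way, leave the other things alone, and finish still holding the dish in the air, level, still and about 10 cm (at least 8 cm) clear of the mat, with the ball at rest in its centre.

Things in the scene. Friction and masses are not known exactly. Their poses are not given: they have to be found in the camera images.
- clamp: Clamp fixed to the counter: white base plate 15 mm thick, from x = -190 to +90 mm and y = -75 to +75 mm about its origin, which is on the counter right under the dish's place. Two steel stop posts (16 mm diameter, tops at z = 53 mm) at x = 64, y = +-37 mm; the sliding jaw is on the -x side. z up.
- jaw (a joint): Slide of the clamp's jaw, m: 0 closed, 0.050 fully open (end stop); grows as the jaw moves along the clamp's -x, away from the dish. About 3 N of friction (plus 8 N per m/s); stays where left. Starts at 0 to 0.004, a lip reaching over the dish's rim (2.8 mm above it) so that the dish cannot be lifted; clear of the rim from 0.015.
- jaw_tab (a point): Centre of the top of the red upright tab on the jaw, by which it is pulled; 96 mm above the counter. The tab is 14 mm thick along the slide (clamp x), 34 mm wide (clamp y) and rises 45 mm above the jaw's steel block. Axes as the clamp's; with the jaw closed it lies at x = -102, y = 0 in the clamp's frame.
- dish: Loose round dished steel plate, 130 mm across, rim 27 mm high, about 0.3 kg, standing on the clamp's base plate. Origin: centre of its underside, z up. Blue hollow in the middle (34 mm radius, slope 9 degrees, lowest point 8 mm above the origin), steeper steel border. Overhead handle, see dish_handle; yellow tab on the rim at +x. At the start its axes are those of the clamp, the tab between the posts.
- dish_handle (a point): Middle of the dish's overhead handle, 107 mm straight above the dish's origin: a straight black bar along the dish's y, 12 mm thick (x), 22 mm high, 134 mm long, on two thin steel uprights at y = +-64 mm. Axes as the dish's.
- dish_tab (a point): Middle of the outer part of the dish's yellow tab (32 x 28 mm, 4 mm thick), 80 mm from the dish's axis along its +x, 26 mm above the dish's underside.
- ball_center (a point): Centre of the loose pearl-white ball, 26 mm diameter, about 25 g, lying in the middle of the dish's blue hollow.
- mat: Customer's mat fixed on the counter: blue disc with a white middle, 170 mm across, 4 mm thick. Origin: centre of its underside. Its +x axis points to its yellow mark.
- mat_mark (a point): Yellow mark on the mat's top near its edge, 80 mm from the mat's centre along its +x.
- punnet: Pale green open basket of oysters, 130 x 170 x 60 mm; origin at the centre of its underside. Leave it alone.
- shell_a: Closed grey oyster, about 80 mm across and 22 mm high; origin at the centre of its underside. Leave it alone.
- shell_b: Closed grey oyster, about 72 mm across and 20 mm high; origin at the centre of its underside. Leave it alone.
- lemon: Yellow lemon standing on end, 58 mm across, 63 mm high; origin at the centre of its underside. Leave it alone.
- bowl: Empty steel bowl, 120 mm across, 55 mm high; origin at the centre of its underside. Leave it alone.
- bottle: White bottle with a green cap, 56 mm across, 130 mm high; origin at the centre of its underside. Leave it alone.
- oyster_knife: Oyster knife lying flat, white handle, 170 mm long, 22 mm high; origin at the centre of its underside, near the middle of its length. Leave it alone.
Things that resemble listed ones, but are neither listed nor needed, are in the scene too. What is shaped like the dish but purple is not meant.

How it is judged:
On the way, in this order (a step that is already met when the one before it is completed fails the run):
1. the jaw is pulled open, the dish still standing in the clamp (value of joint jaw above 0.042 m and distance of dish from where it was at the start of the episode below 0.03 m), for 0.2 s.
2. the dish is lifted out of the clamp by the gripper, with the ball in the hollow (height (world z) of dish above 0.07 m and contact force between dish and the fingers above 1 N and horizontal distance between ball_center and dish below 0.03 m), for 0.2 s.
At the end, for the whole second after the job is handed in: Jaw open over 42 mm; gripper holds the dish still, underside 80 to 196 mm above the mat, centre within 25 mm of the mat's centre and yellow tab within 30 mm of its mark (from above), level within 0.1 rad; ball at rest within 12 mm of the dish's centre (value of joint jaw above 0.042 m and contact force between dish and the fingers above 1 N and height (world z) of dish between 0.084 and 0.2 m and horizontal distance between dish and mat below 0.025 m and horizontal distance between dish_tab and mat_mark below 0.03 m and angle between dish's own z axis and vertical below 0.1 rad and linear speed of dish below 0.03 m/s and angular speed of dish below 0.2 rad/s and horizontal distance between ball_center and dish below 0.012 m and z of ball_center in the frame of dish between 0.015 and 0.03 m and linear speed of ball below 0.06 m/s); the arm keeps its last pose, push and grip.
It fails at once if the ball rolled out of the blue hollow (more than 32 mm off the dish's centre) (horizontal distance between ball_center and dish above 0.032 m).
It fails at once if the dish was tipped by more than 0.25 rad (angle between dish's own z axis and vertical above 0.25 rad).
It fails at once if another thing on the counter was moved by more than 30 mm (distance of any of punnet, shell_a, shell_b, lemon, bowl, bottle, oyster_knife from where it was at the start of the episode above 0.03 m).
It also fails if it takes over 54 s, if anything falls off the work surface, if the arm or the gripper's body presses on something with over 40 N, if the wrist force passes 120 N, or if a joint passes its speed limit or range.

### The arm

A 6-joint arm with a two-finger parallel gripper is mounted at the origin on the work surface. World frame = base frame: x ahead of the robot, y to its left, z up, the work surface at z = 0. Lengths are in m, angles in rad, forces in N, time in s.
With the tool pointing down it reaches from about 0.35 to 0.8 m from the base axis. Payload 7.3 kg.
Tool frame: the origin (TCP) lies on the centre line of the jaws, within the pads' length; the fingertips stand 17 mm ahead of it and the grasp point (between the pads) lies 2 mm behind it; z points along the fingers, y is the direction in which the jaws open and shut (so a half turn about z gives the same grasp; the last joint's range is limited). The gripper opens to 85 mm and grips with 20 to 120 N. Pads are 22 mm wide; open, the fingers measure 114 mm over their backs; the gripper's body (76 mm by 85 mm) begins 54 mm behind the grasp point. The pads swing forward as they close: fully open they stand 13 mm farther back than shut.
Start: joints at [0.984, 0.342, 1.524, -0, 1.275, -0.146], TCP at [0.224, 0.475, 0.248] pointing down, gripper open.
Joint ranges: [-2.53, 2.53], [-0.77, 2.02], [0.04, 2.7], [-1, 4.14], [0.28, 2.66], [-3.11, 3.11]. Speed limits (rad/s): [2.57, 2.57, 3.14, 3.14, 3.14, 3.14].

### API

Orientations are given as a rotation vector (axis times angle).
In Python, from bench import ctrl, solver, vision, job gives the robot as it stands. Calls block until the motion is done:
- ctrl.reach(position, orientation): joint-space move of the TCP to a pose.
- ctrl.line_to(position, orientation=None, max_speed=0.15): straight line of the TCP; orientation=None keeps the orientation; max_speed is the mean speed in m/s.
- ctrl.move_joints(angles): joint-space move.
- ctrl.set_gripper(opening, f_grip=None): finger opening in m; f_grip is the grip in N (None keeps the last); returns when the fingers have stopped.
- ctrl.hold(seconds).
- solver.inverse_kinematics(position, orientation): joint angles nearest the present ones, or None.
- ctrl.read_state(): the state.
- vision.get_image(name): name is "side" or "top"; returns (picture, depth): 400x640x3 uint8, red, green, blue; 400x640 float32, m along the optical axis (not along the pixel's ray), 0 where there is no reading.
- vision.camera_model(name): a dict with "K" (3x3 intrinsics, pixels), "T" (4x4, takes a point from camera to world coordinates). Camera axes: x right, y up, looking along -z (the intrinsics and any distortion apply to the point x, -y, -z); pixel columns grow to the right and rows downward; lengths in m; the calibration is good to about 2 mm. A picture is of the moment at which its call begins. camera_model takes no time and is no camera call.
A pose or a line that the arm cannot do raises ctrl.Unreachable and nothing moves.
- job.job_done(): hands the job in, once; it reports no verdict.
The state is a dict: "time": time; "joint_pos": joint angles; "qd": joint speeds; "joint_torque": joint torques, N m; "ee_pos": TCP position; "eef_rot": TCP orientation; "contact_force": force on the tool from outside, world axes, zero at the start; "torque": the same for the moment, N m; "grip_width": finger opening in m.
Only numpy, scipy, OpenCV 4.12 (cv2) and the standard library are available. Lean on these libraries where they do the work, as an engineer would, in place of code of your own. Each camera call takes 0.05 s, during which the arm holds its last target.

## Working session

There is one attempt and no reset: what is moved stays moved. The work goes in short steps, each a Python script; the robot and the scene stay as the last script left them, time stands still between calls to the robot, and variables do not carry over. Pictures are saved under pics/ and viewed, and the job is handed in when it is done.

```bash
ls; mkdir -p pics
cat > h.py <<'E'
import numpy as np, cv2
from bench import ctrl, solver, vision, job
def save(name,img,crop=None,scale=1):
    if crop: x0,y0,x1,y1=crop; img=img[y0:y1,x0:x1]
    cv2.imwrite('pics/'+name, cv2.resize(img[:,:,::-1],None,fx=scale,fy=scale,interpolation=cv2.INTER_CUBIC))
E
python3 - <<'E'
from h import *
for n in("side","top"):
    im,d=vision.get_image(n); np.savez(n+'0.npz',im=im,d=d); save(n+'0.png',im)
    m=vision.camera_model(n); print(n,m)
print(ctrl.read_state())
E
```

```text
pics
side {'K': array([[376.25378145,   0.        , 318.33869447],
       [  0.        , 376.25378145, 195.77055178],
       [  0.        ,   0.        ,   1.        ]]), 'T': array([[ 0.75166935,  0.38548659, -0.53515724,  0.00280718],
       [-0.65933647,  0.45936151, -0.59519949, -0.50133696],
       [ 0.01638921,  0.8002419 ,  0.59945334,  0.71263519],
       [ 0.        ,  0.        ,  0.        ,  1.        ]])}
top {'K': array([[372.74903459,   0.        , 321.66450795],
       [  0.        , 372.74903459, 195.70819903],
       [  0.        ,   0.        ,   1.        ]]), 'T': array([[-0.01243377,  0.98950644, -0.14395282,  0.4149504 ],
       [-0.99976188, -0.01488412, -0.0159575 ,  0.0944354 ],
       [-0.01793266,  0.14372013,  0.98945588,  0.93942876],
       [ 0.        ,  0.        ,  0.        ,  1.        ]])}
{'time': 0.1, 'joint_pos': array([ 9.83967974e-01,  3.42663478e-01,  1.52491151e+00, -2.67765767e-05,
        1.27544978e+00, -1.46030093e-01]), 'qd': array([ 0.00041846, -0.00184293, -0.00235132,  0.0009971 ,  0.00144502,
       -0.0016567 ]), 'joint_torque': array([ 1.51626729e-03, -4.34449160e+01, -2.46491218e+01, -3.24655639e-04,
        4.75921319e-03, -1.82703593e-05]), 'ee_pos': array([0.22380536, 0.47452513, 0.24769353]), 'eef_rot': array([-6.86693132e-01, -3.06512300e+00,  2.11430681e-03]), 'contact_force': array([-0.97584115,  0.01194121,  0.08827793]), 'torque': array([-0.01128003,  0.04926143,  0.01886666]), 'grip_width': 0.08515165602580847}
```

View pics/side0.png

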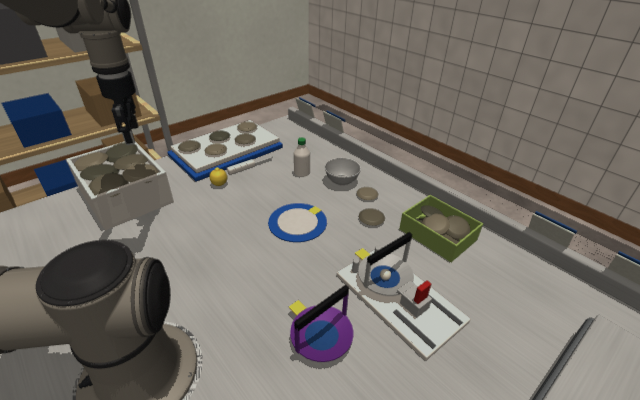

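View pics/top0.png

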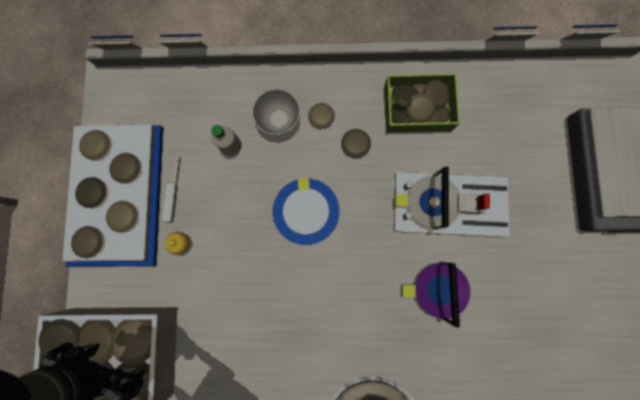

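Side view: the steel dish with the ball is in the clamp at (386,275), with the red tab at (423,292). The purple look-alike is at (322,333) and the mat at (298,222). In the top view the dish is at (433,202), the purple one at (443,290), the red tab at (483,202) and the mat at (306,211). The steel dish with the ball, standing on the white clamp, is the one meant. I'll confirm that in enlarged crops.

Run:
```python
from h import *
t=np.load('top0.npz')['im']; s=np.load('side0.npz')['im']
save('tc.png',t,(385,160,525,245),5.5); save('sc.png',s,(325,220,475,360),5); save('tm.png',t,(265,170,345,250),7); save('sm.png',s,(260,195,340,250),8)
```

```text
(no output)
```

View pics/tc.png

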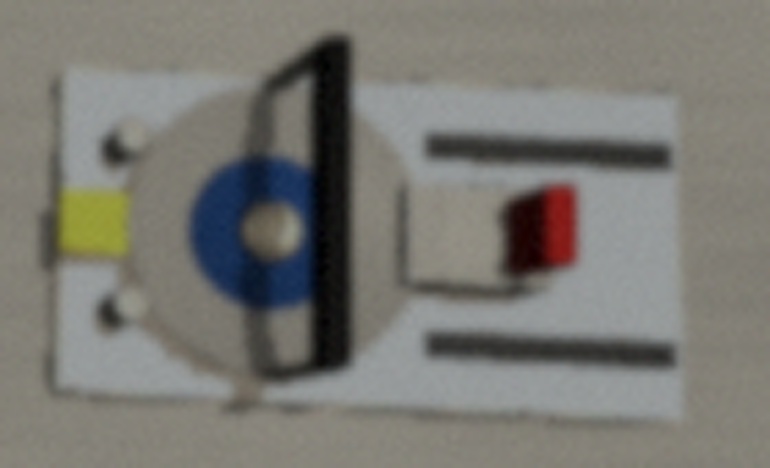

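View pics/sc.png

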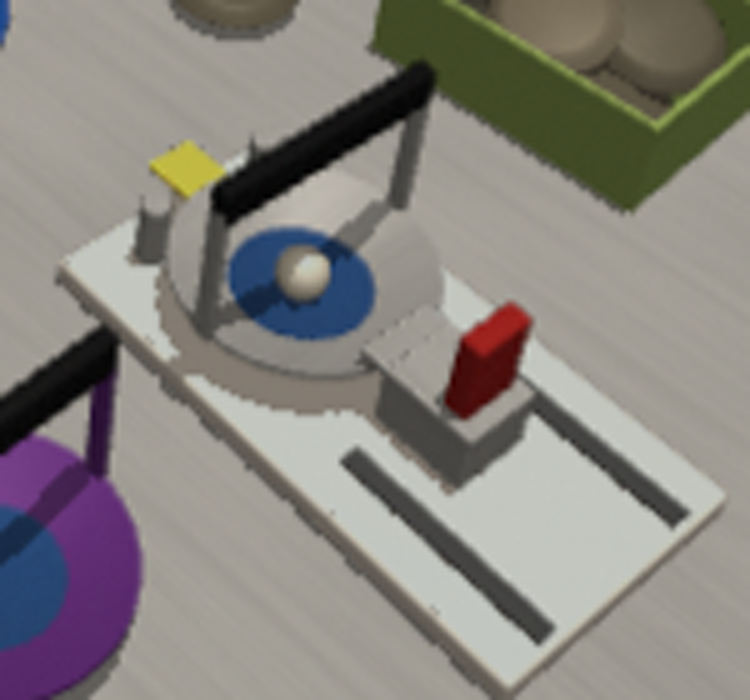

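View pics/tm.png

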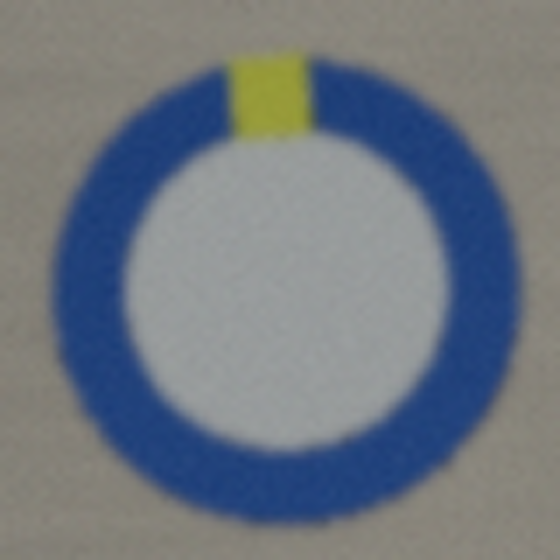

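View pics/sm.png

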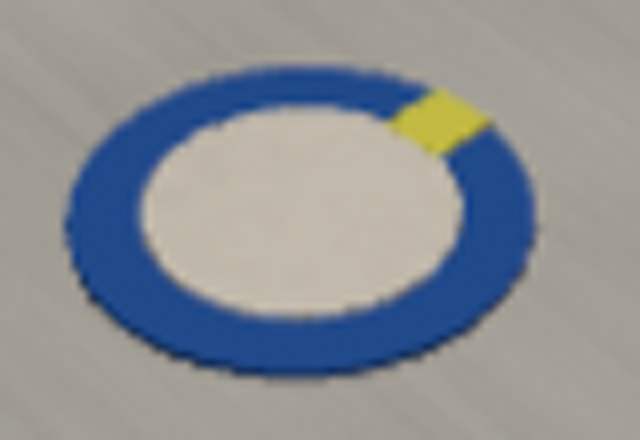

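```bash
cat >> h.py <<'E'
M={n:vision.camera_model(n) for n in("side","top")}
def P(n):
    T=np.linalg.inv(M[n]['T']); return M[n]['K']@np.diag([1,-1,-1])@T[:3]
def tri(pt,ps):
    X=cv2.triangulatePoints(P('top'),P('side'),np.array(pt,float).reshape(2,1),np.array(ps,float).reshape(2,1))[:,0]; X=X[:3]/X[3]
    e=[]
    for n,p in(('top',pt),('side',ps)):
        q=P(n)@np.r_[X,1]; e.append(np.linalg.norm(q[:2]/q[2]-p))
    return X,e
def cloud(n,d):
    v,u=np.mgrid[:400,:640]; K=M[n]['K']
    c=np.stack([(u-K[0,2])/K[0,0]*d,-(v-K[1,2])/K[1,1]*d,-d],-1)
    return c@M[n]['T'][:3,:3].T+M[n]['T'][:3,3]
def onplane(n,p,z):
    K=M[n]['K'];T=M[n]['T']; r=T[:3,:3]@np.array([(p[0]-K[0,2])/K[0,0],-(p[1]-K[1,2])/K[1,1],-1]); o=T[:3,3]
    return o+r*(z-o[2])/r[2]
def cp(u,v,x0,y0,s): return (x0+(u+.5)/s-.5, y0+(v+.5)/s-.5)
E
python3 - <<'E'
from h import *
np.set_printoptions(precision=4,suppress=True)
tc=lambda u,v:cp(u,v,385,160,5.5); sc=lambda u,v:cp(u,v,325,220,5)
tm=lambda u,v:cp(u,v,265,170,7); sm=lambda u,v:cp(u,v,260,195,8)
for n,a,b in[('redtab',tc(561,226),sc(497,332)),('ball',tc(272,230),sc(303,273)),('ytab',tc(94,223),sc(188,169)),('mat',tm(287,291),sm(301,221)),('mark',tm(271,96),sm(440,122)),('h far',tc(335,38),sc(428,75)),('h near',tc(335,366),sc(224,200))]: print(n,*tri(a,b))
print('clamp plate', [onplane('top',tc(*p),.015)[:2] for p in[(65,70),(680,97),(685,420),(55,390)]])
D={n:np.load(n+'0.npz') for n in('top','side')}
for n in D:
    im=D[n]['im'].astype(int); C=cloud(n,D[n]['d']); ok=D[n]['d']>0
    x,y,z=C[...,0],C[...,1],C[...,2]
    print(n,'counter z',np.median(z[(abs(x-.35)<.02)&(abs(y)<.02)&ok]))
    r=(im[...,0]>110)&(im[...,1]<60)&ok; 
    q=C[r&(z>.05)]; t=q[q[:,2]>.088]; print('red top',len(t),t.mean(0),q[:,2].max())
    roi=(x>.3)&(x<.6)&(y>-.35)&(y<-.1)&(z>.09)&(z<.16)&ok&(im.sum(-1)<110)
    q=C[roi]; a=np.isfinite(q[:,0]); print('dark',len(q)); np.save(n+'h.npy',q)
    if len(q):
        # only points near clamp dish handle
        q=q[(q[:,0]>.34)]; print(q.min(0),q.max(0),np.median(q,0))
    b=(im[...,2]>im[...,0]+50)&ok&(abs(z)<.02)&(x>.25)&(x<.6)&(y>-.1)&(y<.25)
    uv=np.argwhere(b)[:,::-1].astype(np.float32); e=cv2.fitEllipse(cv2.convexHull(uv)); print('mat ell',e[0],onplane(n,e[0],.004),C[b][:,2].mean())
E
```

```text
redtab [ 0.5198 -0.2657  0.0925] [np.float64(0.7243579499972117), np.float64(0.7824743325168146)]
ball [ 0.5268 -0.163   0.0352] [np.float64(0.807349908738501), np.float64(0.8231514579318682)]
ytab [ 0.5307 -0.0839  0.0404] [np.float64(0.6885031406436884), np.float64(0.6628190934235229)]
mat [ 0.5118  0.1519 -0.003 ] [np.float64(0.5877550535519794), np.float64(0.5062663690400006)]
mark [0.5827 0.157  0.0031] [np.float64(0.6048639277156809), np.float64(0.5061338243744786)]
h far [ 0.5932 -0.1669  0.125 ] [np.float64(0.8936833530303151), np.float64(0.8576958813188975)]
h near [ 0.4617 -0.1593  0.1257] [np.float64(0.5356825579017838), np.float64(0.5378748357366709)]
clamp plate [array([ 0.6062, -0.0798]), array([ 0.5891, -0.358 ]), array([ 0.4431, -0.348 ]), array([ 0.4601, -0.0693])]
top counter z 0.0012397942864064149
red top 53 [ 0.5212 -0.2645  0.0974] 0.10053828951189525
dark 682
[ 0.3407 -0.2591  0.0912] [ 0.5906 -0.1524  0.1378] [ 0.5014 -0.1618  0.131 ]
mat ell (305.4876403808594, 211.1826934814453) [0.5122 0.1508 0.004 ] 0.005114169851527354
side counter z -0.0008776386870495978
red top 64 [ 0.5169 -0.2649  0.0945] 0.0969993886207775
dark 685
[ 0.3404 -0.2716  0.0903] [ 0.5896 -0.1538  0.1343] [ 0.4927 -0.1668  0.1228]
mat ell (297.1309814453125, 222.18675231933594) [0.5055 0.1464 0.004 ] 0.002992081471890081
```

Two views agree to a few mm:

| Thing | Position (x, y) | Height check |
|---|---|---|
| Dish and ball | (0.527, -0.163) | handle top about 0.125–0.13, expected 0.133 |
| Red tab | (0.520, -0.265) | z about 0.095, expected 0.096 |
| Mat | (0.510, 0.150) | flat on the counter |

The tab-to-dish distance is 103 mm, against 102 mm plus up to 4 mm in the text. Clamp yaw is about 86.5° and mat yaw about 4.3°.

Next I'll go to the tab.

```bash
cat >> h.py <<'E'
from scipy.spatial.transform import Rotation as Rn
def ori(deg):
    t=np.radians(deg);c,s=np.cos(t),np.sin(t)
    return Rn.from_matrix(np.array([[-s,c,0],[c,s,0],[0,0,-1.]])).as_rotvec()
def st():
    s=ctrl.read_state(); print('t%.2f'%s['time'],np.round(s['ee_pos'],4),np.round(s['joint_pos'],2),'F',np.round(s['contact_force'],1),'w%.4f'%s['grip_width'])
CY=86.5
ax=np.array([np.cos(np.radians(CY)),np.sin(np.radians(CY)),0])
E
python3 - <<'E'
from h import *
o=ori(CY)
print(solver.inverse_kinematics([.52,-.265,.25],o),solver.inverse_kinematics([.51,.15,.23],ori(4.3)))
ctrl.reach([.52,-.265,.19],o); st()
ctrl.line_to([.52,-.265,.078],max_speed=.1); st()
im,_=vision.get_image('side'); save('s1.png',im,(300,180,480,330),4)
E
```

```text
[-0.60259173  0.44919925  1.35317615  0.          1.33921725 -2.11230153] [ 1.41835339e-01  3.69359299e-01  1.53569543e+00 -4.44089210e-16
  1.23653793e+00  6.67861812e-02]
t2.92 [ 0.5203 -0.2643  0.1901] [-0.6   0.5   1.44  0.    1.2  -2.11] F [0.  0.1 0.3] w0.0853
t4.18 [ 0.5204 -0.2652  0.0787] [-0.6   0.63  1.56  0.    0.95 -2.11] F [-0.  -0.3  0.1] w0.0856
```

View pics/s1.png

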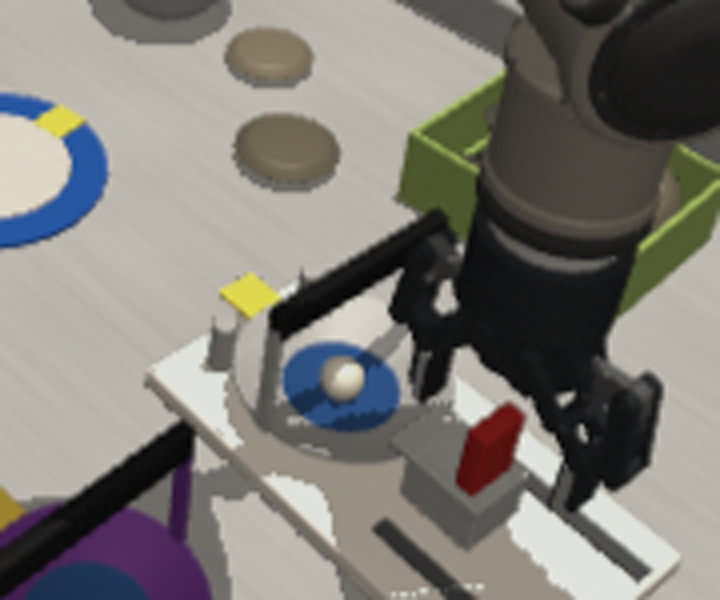

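The red tab at crop (490,440) lies between the fingertips at (430,390) and (570,500). I'll grip it and pull.

Run:
```python
from h import *
ctrl.set_gripper(0.0,30); st()
p0=ctrl.read_state()['ee_pos']
for d in(.025,.042,.046,.049,.051):
    ctrl.line_to(p0-ax*d,max_speed=.05); st()
    F=ctrl.read_state()['contact_force']@ax
    print(d,F)
    if d>.044 and abs(F)>12: break
im,_=vision.get_image('side'); save('s2.png',im,(300,180,480,330),4)
```

```text
t4.88 [ 0.52   -0.2649  0.0781] [-0.6   0.63  1.56  0.    0.95 -2.11] F [-0.9  1.7  0.9] w0.0137
t5.53 [ 0.5184 -0.2911  0.0781] [-0.64  0.64  1.53 -0.    0.97 -2.15] F [-1.1 -3.4 -0. ] w0.0139
0.025 -3.4804647174642986
t6.03 [ 0.5173 -0.3079  0.0781] [-0.66  0.65  1.51 -0.    0.98 -2.17] F [-1.7 -3.6  0.9] w0.0136
0.042 -3.734369268033952
t6.28 [ 0.5171 -0.3111  0.0781] [-0.67  0.66  1.5  -0.    0.98 -2.18] F [-1.4 -0.8  2. ] w0.0136
0.046 -0.8645696346626148
t6.53 [ 0.517  -0.3132  0.0781] [-0.67  0.66  1.5   0.    0.99 -2.18] F [-1.   4.3  3.1] w0.0133
0.049 4.220250837639462
t6.78 [ 0.517  -0.3133  0.0781] [-0.67  0.66  1.5   0.    0.99 -2.18] F [-1.  11.3  7.2] w0.0136
0.051 11.214987325696148
```

View pics/s2.png

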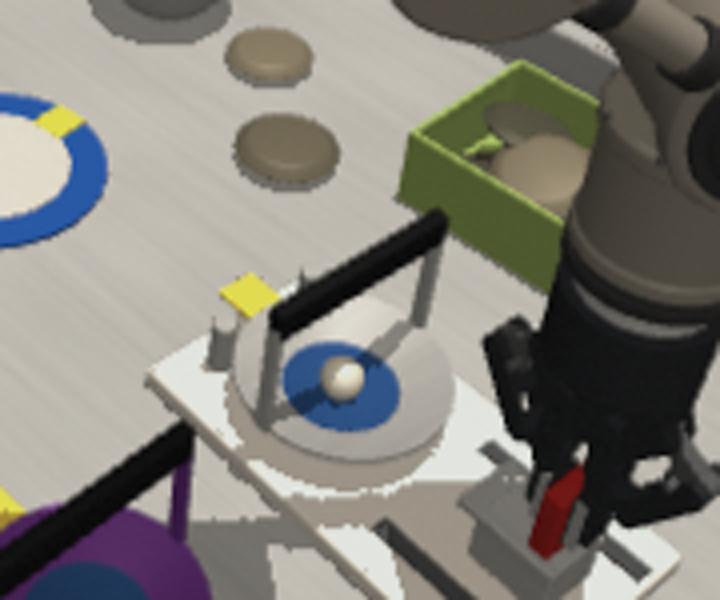

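The jaw is at its end stop: travel stalled at 48.4 mm and the force rose to 11 N. The dish hasn't moved, and the ball is still centred at crop (343,380). Now I'll release, move over the handle and descend.

Run:
```python
from h import *
p=ctrl.read_state()['ee_pos']
ctrl.line_to(p,max_speed=.05); 
ctrl.set_gripper(.085); st()
ctrl.line_to([p[0],p[1],.195],max_speed=.15)
ctrl.line_to([.527,-.163,.195],ori(CY),max_speed=.15); st()
ctrl.line_to([.527,-.163,.150],max_speed=.1); st()
for n in('side','top'):
    im,d=vision.get_image(n); np.savez(n+'3.npz',im=im,d=d)
    save(n+'3.png',im,(300,180,480,330) if n=='side' else (385,150,525,255),4 if n=='side' else 5.5)
```

```text
t7.77 [ 0.517  -0.3133  0.0781] [-0.67  0.66  1.5   0.    0.98 -2.18] F [ 0.5  0.9 -1. ] w0.0847
t9.85 [ 0.527  -0.1636  0.195 ] [-0.44  0.44  1.53 -0.    1.17 -1.95] F [-0.1 -0.4  1. ] w0.0851
t10.45 [ 0.5272 -0.1634  0.1502] [-0.44  0.49  1.59 -0.    1.07 -1.95] F [-0.6  0.3  0.4] w0.0852
```

View pics/side3.png

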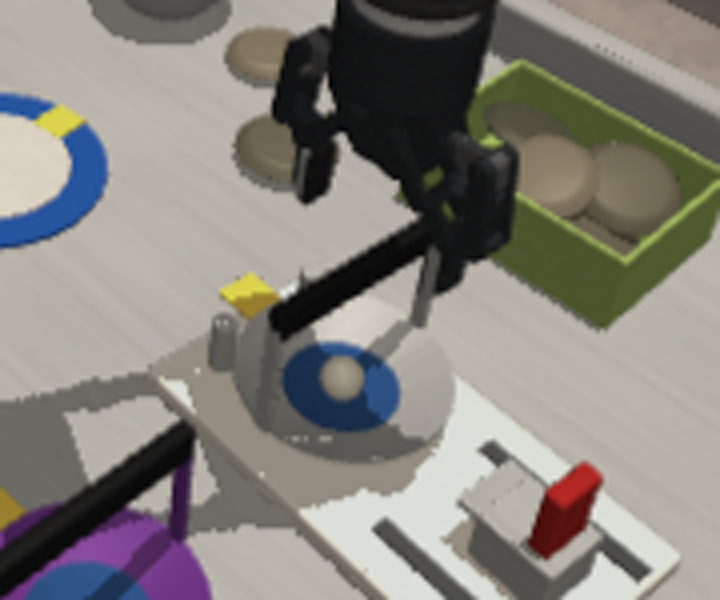

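View pics/top3.png

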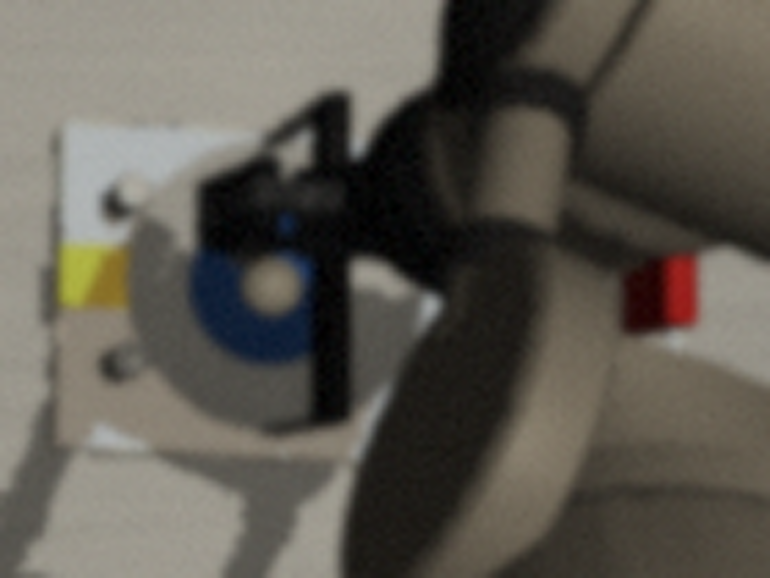

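Run:
```python
from h import *
e=np.array([.5272,-.1634,.1502])
for nm,X in[('tipmid',e+[0,0,-.017]),('tipL',e+[0,0,-.004]+.0425*ax),('tipR',e+[0,0,-.004]-.0425*ax),('bar',np.array([.527,-.163,.122])),('bar far',np.array([.527,-.163,.122])+.067*np.array([ax[1],-ax[0],0]))]:
    for n,(x0,y0,s) in(('side',(300,180,4)),('top',(385,150,5.5))):
        q=P(n)@np.r_[X,1]; q=q[:2]/q[2]; print(nm,n,np.round((q-[x0,y0])*s))
```

```text
tipmid side [367. 256.]
tipmid top [337. 254.]
tipL side [315. 197.]
tipL top [238. 244.]
tipR side [430. 284.]
tipR top [458. 254.]
bar side [364. 270.]
bar top [328. 258.]
bar far side [444. 221.]
bar far top [328.  95.]
```

Side view: the fingers straddle the bar, with tips at crop (315,200) and (450,285) and the bar centre at (359,273). The projections agree with this to a few mm. I'll descend and look before closing.

Run:
```python
from h import *
ctrl.line_to([.527,-.163,.120],max_speed=.08); st()
for n in('side','top'):
    im,d=vision.get_image(n); np.savez(n+'4.npz',im=im,d=d)
    save(n+'4.png',im,(300,180,480,330) if n=='side' else (385,150,525,255),4 if n=='side' else 5.5)
```

```text
t11.07 [ 0.5271 -0.163   0.12  ] [-0.44  0.52  1.62 -0.    1.   -1.95] F [-0.2 -1.1  0. ] w0.0854
```

View pics/side4.png

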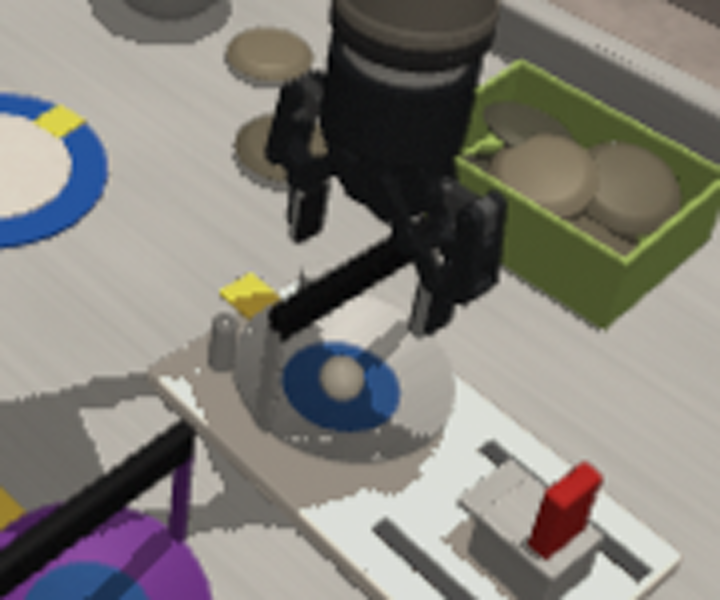

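View pics/top4.png

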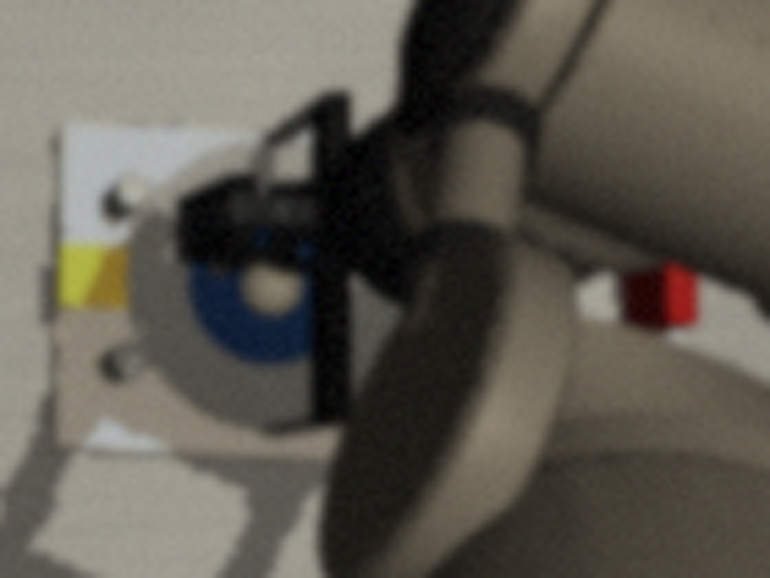

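The fingers are around the bar, within about 5 mm along its length, which is fine. I'll grip and lift slowly.

Run:
```python
from h import *
ctrl.set_gripper(0.0,70); st()
ctrl.line_to([.527,-.163,.135],max_speed=.03); st()
im,d=vision.get_image('side'); save('s5.png',im,(300,180,480,330),4)
```

```text
t11.84 [ 0.5269 -0.1628  0.1199] [-0.44  0.52  1.62  0.    1.   -1.95] F [-0.8  0.9 -0.3] w0.0109
t12.49 [ 0.527  -0.163   0.1351] [-0.44  0.5   1.61 -0.    1.03 -1.95] F [-0.2 -0.2 -2. ] w0.0109
```

View pics/s5.png

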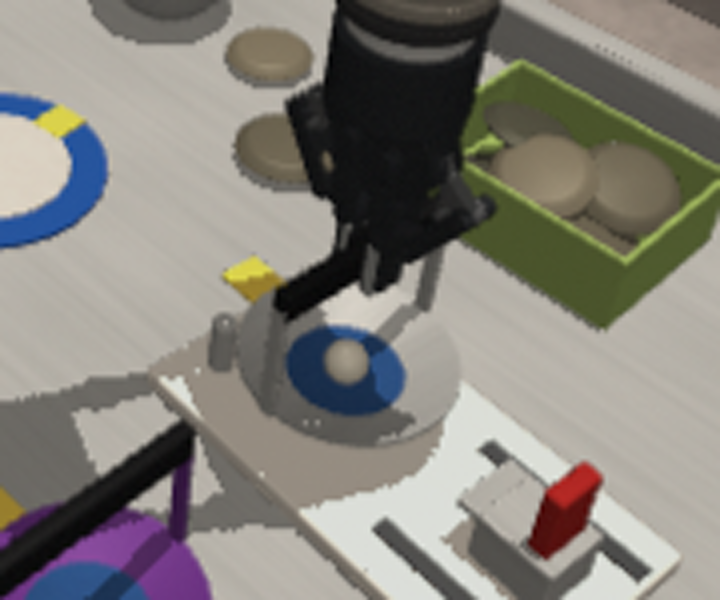

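The dish is off the plate and level, with the ball centred at crop (347,361). I'll lift on, then carry and turn it.

Run:
```python
from h import *
ctrl.line_to([.527,-.163,.217],max_speed=.05); ctrl.hold(.3); st()
im,d=vision.get_image('side'); save('s6.png',im,(300,150,480,300),3)
ctrl.line_to([.510,.150,.217],ori(4.3),max_speed=.05); ctrl.hold(.5); st()
for n in('side','top'):
    im,d=vision.get_image(n); np.savez(n+'7.npz',im=im,d=d)
    save(n+'7.png',im,(220,120,370,250) if n=='side' else (245,140,365,260),5)
```

```text
t14.63 [ 0.527  -0.163   0.2169] [-0.44  0.42  1.5   0.    1.23 -1.95] F [-1.4 -0.1 -2.6] w0.0112
t21.60 [0.51  0.15  0.217] [ 0.14  0.38  1.56 -0.    1.2   0.07] F [-0.3  0.9 -2.2] w0.0111
```

View pics/side7.png

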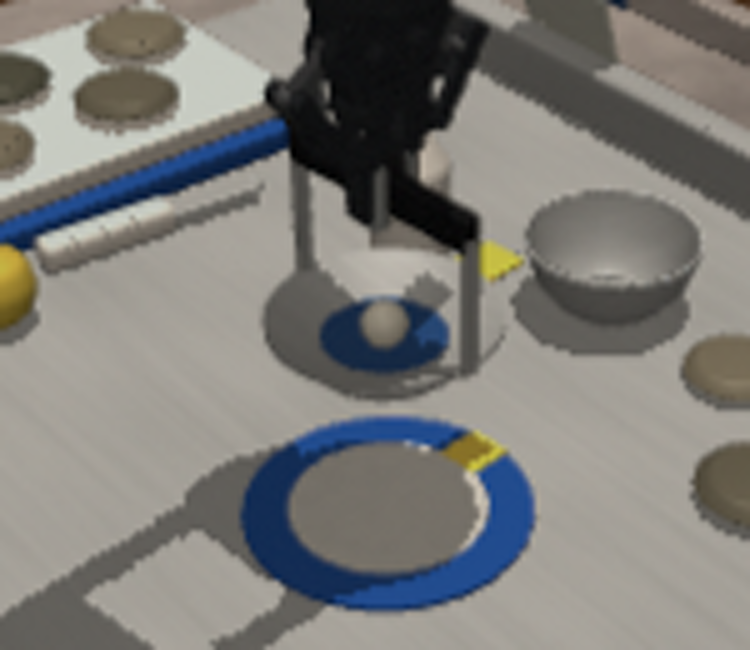

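View pics/top7.png

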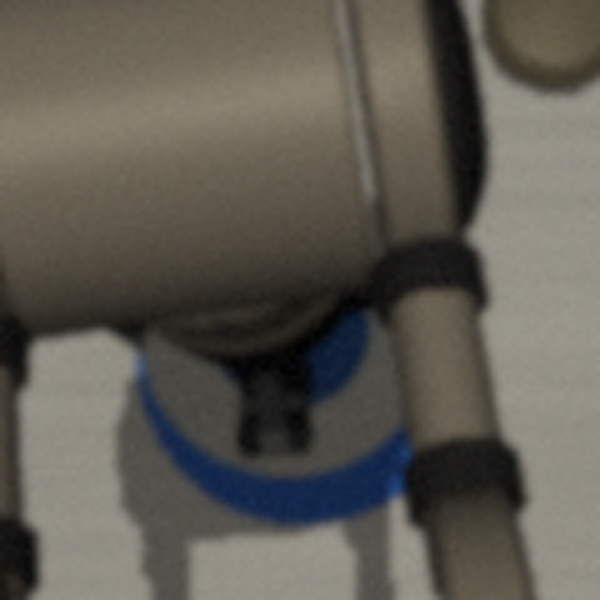

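Run:
```python
from h import *
np.set_printoptions(precision=4,suppress=True)
print('start ball side',onplane('side',cp(303,273,325,220,5),.0365),'top',onplane('top',cp(272,230,385,160,5.5),.0365))
s7=lambda u,v:cp(u,v,220,120,5)
print('now ball',onplane('side',s7(385,325),.1335),'blue hollow',onplane('side',s7(385,334),.125),'ytab',onplane('side',s7(492,261),.138))
print('mark',onplane('side',s7(478,451),.004),'mark start', onplane('side',cp(440,122,260,195,8),.004),onplane('top',cp(271,96,265,170,7),.004))
im=np.load('side7.npz')['im']; d=np.load('side7.npz')['d']; C=cloud('side',d)
i=im.astype(int); m=(i[...,2]>i[...,0]+40)&(abs(C[...,2])<.02)&(abs(C[...,1]-.15)<.11)&(abs(C[...,0]-.51)<.11)&(d>0)
uv=np.argwhere(m)[:,::-1].astype(np.float32); e=cv2.fitEllipse(cv2.convexHull(uv)); print('mat',onplane('side',e[0],.004))
# dish rim points: depth around z .139
r=np.zeros_like(m); r[160:205,270:325]=True
q=C[r&(C[...,2]>.1)&(C[...,2]<.16)&(d>0)&(im.sum(-1)>150)]; print(len(q),q.min(0),q.max(0))
# plane fit of yellow tab + blue hollow heights
y=(i[...,0]>120)&(i[...,2]<90)&(i[...,1]>110)&r&(d>0); print('ytab z',C[y].mean(0),y.sum())
b=(i[...,2]>i[...,0]+40)&(C[...,2]>.09)&r; q=C[b]; print('hollow',q.mean(0),len(q)); A=np.c_[q[:,:2]-q[:,:2].mean(0),np.ones(len(q))]; print(np.linalg.lstsq(A,q[:,2],rcond=None)[0])
```

```text
start ball side [ 0.524  -0.1627  0.0365] top [ 0.5282 -0.1639  0.0365]
now ball [0.5082 0.1484 0.1335] blue hollow [0.5103 0.1514 0.125 ] ytab [0.5885 0.1535 0.138 ]
mark [0.5821 0.1557 0.004 ] mark start [0.5806 0.1569 0.004 ] [0.5838 0.156  0.004 ]
mat [0.5056 0.1463 0.004 ]
1009 [0.4456 0.0828 0.1114] [0.6053 0.2182 0.1598]
ytab z [0.5906 0.1523 0.1372] 40
hollow [0.5052 0.1436 0.1269] 172
[-0.3989 -0.5508  0.1269]
```

View pics/s6.png

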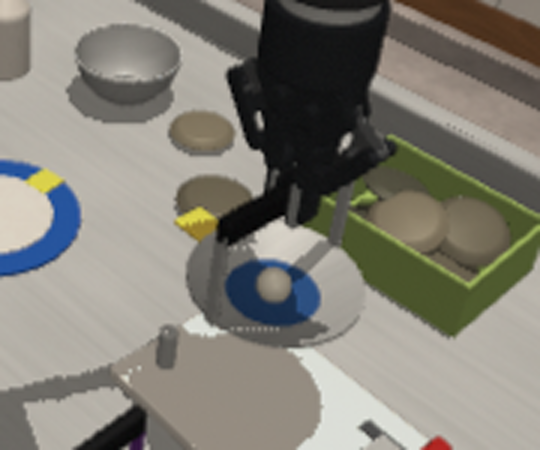

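In the side view the ball at (385,325) sits mid-hollow (blue from 320 to 450). Dish against mat differs by about 3 mm. The tab's measured height is 0.137, against 0.138 for a level dish. I'll let it settle and check that nothing moves.

Run:
```python
from h import *
ctrl.hold(1.5)
a,_=vision.get_image('side'); ctrl.hold(.4); b,_=vision.get_image('side'); st()
print(np.abs(a.astype(int)-b)[170:205,270:325].mean())
save('s8.png',np.hstack([a[150:205,265:330],b[150:205,265:330]]),None,6)
save('s8f.png',b)
```

```text
t23.70 [0.51  0.15  0.217] [0.14 0.38 1.56 0.   1.2  0.07] F [-0.9 -0.7 -3. ] w0.0114
0.43497835497835496
```

View pics/s8.png

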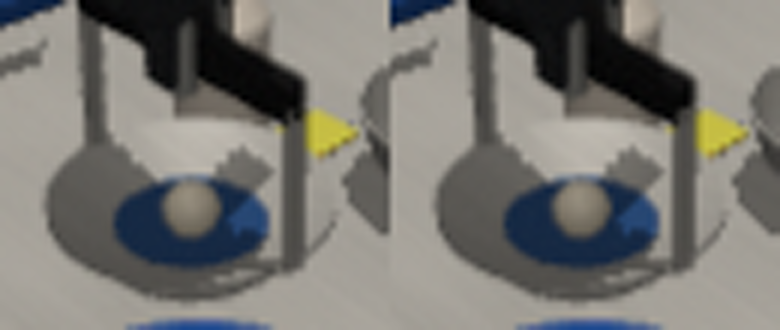

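View pics/s8f.png

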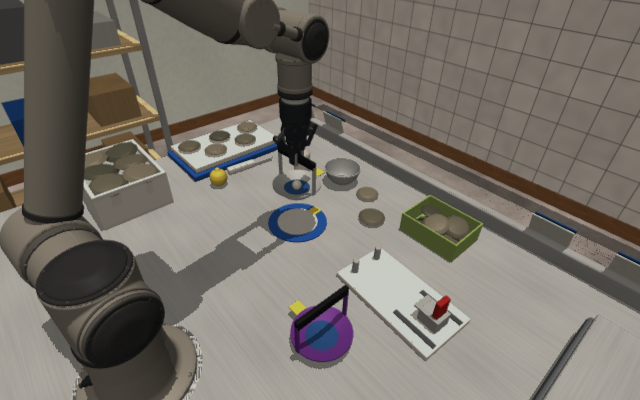

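The two pictures, 0.45 s apart, are the same: the ball is at rest mid-hollow (190,208 and 580,208). The jaw is open with its tab at (441,308), and the other things are where they were. I'll hand in now.

```bash
python3 -c "
from h import *
job.job_done()"
```

```text
the job is handed in; nothing more can be done
```

I pulled the jaw to its end stop, then lifted the dish out by its handle with the ball in it. I carried it over the mat with about an 82° turn and handed the job in at about 24 s, still holding it.

- **Jaw:** it stalled after about 48 mm of travel with the force rising to 11 N, which is the end stop. The last picture shows it still open.
- **Dish over the mat:** it is about 3 mm off the mat's centre in the side camera's own frame. By the arm's position its underside is about 108 mm above the mat.
- **Yellow tab:** it points along the mark to within about 3 mm sideways. The mark I measured lies at about 72 mm from the mat's centre, not the 80 mm stated, so the two differ by about 8 mm radially.
- **Level:** the tab's height was 0.137 m against 0.138 m expected for a level dish. A slope fit to the hollow was not usable, because the ball and shadows hid part of it.
- **Ball:** it sat mid-hollow and did not move between two pictures 0.45 s apart.
- **Other things:** none looked moved in the last picture.

The two cameras disagreed by 3 to 7 mm on absolute positions. The arm hid most of the final top view, so the final checks rest on the side camera.

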